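# Unlock and level the bench scale on the window shelf

### The arm

A 6-joint arm with a two-finger parallel gripper is mounted at the origin on the work surface. World frame = base frame: x ahead of the robot, y to its left, z up, the work surface at z = 0. Lengths are in mm, angles in degrees, forces in N, time in s.
With the tool pointing down it reaches from about 375 to 975 mm from the base axis. Payload 3.8 kg.
Tool frame: the origin (TCP) lies on the centre line of the jaws, within the pads' length; the fingertips stand 17 mm ahead of it and the grasp point (between the pads) lies 2 mm behind it; z points along the fingers, y is the direction in which the jaws open and shut (so a half turn about z gives the same grasp; the last joint's range is limited). The gripper opens to 85 mm and grips with 20 to 120 N. Pads are 22 mm wide; open, the fingers measure 114 mm over their backs; the gripper's body (76 mm by 85 mm) begins 54 mm behind the grasp point. The pads swing forward as they close: fully open they stand 13 mm farther back than shut.
Start: joints at [-70.239, 15.12, 91.902, -0, 72.978, -2.114], TCP at [251.494, -626.394, 248.28] pointing down, gripper open.
Joint ranges: [-150.88, 150.88], [-54.13, 125.18], [17.81, 147.31], [-75.09, 255.09], [0, 152.58], [-146.25, 146.25]. Speed limits (degrees/s): [147.25, 147.25, 180, 180, 180, 180].

### API

Orientations are given as [roll, pitch, yaw] about the fixed x, y, z axes, in that order (R = Rz(yaw) Ry(pitch) Rx(roll)).
In Python, from workcell import robot gives the robot as it stands.
- The arm moves only by the tool move_arm, never from a script. Its argument "steps" is a list of rows, each an object with "linear": the shift along the tool's x, y, z in m, a list of three; "delta_rot": the turn, a rotation vector about the tool's x, y, z in degrees, a list of three; "grip": the closure, from 0 (fully open) to 1 (shut). A call has 1 to 5 rows; each row shifts and turns the pose as measured when the row begins, along the tool's axes as they then stand; what a row does not reach is not made up. A row lasts 1/10 s, in which the tool goes at most 50 mm and 8.59 degrees, less where a joint would pass 70% of its speed; a pose out of reach is approached as far as the arm can. A call is refused whole if a number of a shift passes 0.05 or a number of a turn 8.59, either way. A call with a gripper value outside its range is refused whole. The fingers move at their own pace and stop on an object; the grip force is fixed at half the most. Time passes only in rows, so rows that do not move let the fingers close. It gives the time, the measured TCP pose, the force and the opening at its end, in the units of the state.
- robot.state(): the state, without advancing time (a new reading comes with each control period).
- robot.read_camera(name): name is "scene" or "top"; returns (picture, depth): 384x512x3 uint8, blue, green, red; 384x512 float32, mm along the optical axis (not along the pixel's ray), 0 where there is no reading.
- robot.get_calibration(name): a dict with "fx", "fy", "cx", "cy" (pixels), "dist" ([k1, k2, p1, p2, k3] as OpenCV has them; the pictures are not rectified), "position" and "orientation" of the camera in the world. Camera axes: x right, y up, looking along -z (the intrinsics and any distortion apply to the point x, -y, -z); pixel columns grow to the right and rows downward; lengths in mm; the calibration is good to about 2 mm. A picture is of the moment at which its call begins. get_calibration takes no time and is no camera call.
- robot.close_job(): hands the job in, once; it reports no verdict.
The state is a dict: "time": time; "joint_pos": joint angles; "joint_vel": joint speeds; "joint_efforts": joint torques, N m; "tcp_pos": TCP position; "ee_rot": TCP orientation; "contact_force": force on the tool from outside, world axes, zero at the start; "moment": the same for the moment, N m; "gripper_width": finger opening in mm.
Only numpy, scipy, OpenCV 4.12 (cv2) and the standard library are available. Lean on these libraries where they do the work, as an engineer would, in place of code of your own. Each camera call takes 0.05 s, during which the arm holds its last target. There are 200 camera calls.

### The job

The bench scale has just been moved onto the window shelf and has to be set up: first slide its pan lock fully across to the end away from the bubble level, then grip the knob of the front levelling foot, press it straight down until the rubber cushion under it is fully squashed, and turn it until the bubble stands midway between the two lines of the vial. Finish with the fingers still gripping the knob and pressing it fully down, bubble centred, so that I can run up the lock-nut. Leave the other things on the shelf where they are.

Things in the scene. Friction and masses are not known exactly. Their poses are not given: they have to be found in the camera images.
- scale: bench scale: grey case 220 x 250 x 67 mm on two rear feet and a front levelling foot, raised steel pan on top. Origin on the shelf, 145 mm behind the knob's axis. x points from the knob to the scale's back (away from the robot), y to the side where the pan lock opens, z up; the vial is on the -y side. Firmly placed: it tips only by fractions of a degree
- lock_tab (a point): black pan-lock tab on the scale's top, near the front: an upright rib 22 mm (scale's x) by 12 mm (scale's y, its way of sliding) by 19 mm tall, free on all sides. This point is mid-rib, 7 mm below its top and 13 mm above the scale's top. The pan begins 48 mm behind it (+x) and stands 10 mm above this point. Axes as the scale's
- pan_lock (a joint): travel of the pan-lock tab in m: 0 at the locked end (towards the bubble level), 0.040 at the stop at the open end; grows in the scale's +y; starts near the locked end. Sliding takes about 1.5 N
- knob_centre (a point): centre of the front levelling foot's round black ribbed knob, 40 mm across, 30 mm tall, axis upright, gripped across any diameter. It stands on an ear, 55 mm in front of the case, whose top edge is level with this point. Below the knob: 9 mm of air over a lock-nut 21 mm across, the ear's top 33 mm below this point, the shelf 65 mm below it. Sinks 2.5 mm when pressed
- foot_knob (a joint): turn of the knob in rad, growing clockwise seen from above. Clockwise raises the scale's front, counter-clockwise lowers it. The front starts too high: the knob must go 0.6 to 1.9 rad counter-clockwise (start and shelf slope vary), perhaps in more than one grip. Takes 0.04 N m and stays where it is left
- cushion (a joint): squash of the rubber cushion under the front foot in m: 0 unpressed, 0.0025 fully squashed, on its stop. A push of 2 N on the knob starts it, 7 N squashes it fully; 8 to 20 N is right. Unpressed, the scale's front stands so high that the bubble lies at the vial's front end; the level counts only with the cushion fully squashed
- vial_middle (a point): top of the bubble level's vial, midway between its two black lines. The vial is a green tube 19 mm thick, 88 mm long, between two white end blocks on the scale's top, lying along the scale's x. The lines' inner edges are 14 mm either side of this point. Axes as the scale's
- bubble_middle (a point): top of the pale bubble, 22 mm long, at its middle. It moves along the vial up to 30 mm either way, to the higher end: to the front (-x of the scale) while the front is too high. With the cushion fully squashed it moves 10 mm per rad of knob, to the back (+x) as the knob goes counter-clockwise, and settles in about a second
- rear_light: white plastic rear light, 62 x 42 x 30 mm, left front of the scale, origin at the middle of its underside; not to be moved
- cassette_tool: stainless steel cassette tool standing on end, 29 mm thick, 38 mm tall, right front of the scale, origin at the middle of its underside; not to be moved
- grip_cover: green silicone grip cover lying down, 124 mm long, 37 mm thick, left of the scale, origin under its middle; not to be moved
- oil_bottle: white plastic oil bottle with a pointed nozzle, 44 mm thick, 130 mm tall, right of the scale, origin at the middle of its underside; not to be moved
- tyre_lever: flat black tyre lever, 130 mm long, 18 mm wide, 8 mm high, lying in front of the knob, origin under its middle; not to be moved

How it is judged (in metres and radians):
On the way:
1. the pan lock is slid fully to the open end, before the levelling knob is turned (value of joint pan_lock above 0.036 m and value of joint foot_knob above 0.4 rad), for 0.2 s.
At the end, for the whole second after the job is handed in: Pan lock within 4 mm of its open end, fingers on the knob (grasp point within 30 mm of its centre), cushion squashed by at least 2.3 of its 2.5 mm, bubble's middle within 3 mm of the vial's middle, so between the two lines (value of joint pan_lock above 0.036 m and value of joint cushion above 0.0023 m and contact force between the fingers and foot_knob above 3 N and distance between the grasp point and knob_centre below 0.03 m and x of bubble_middle in the frame of vial_middle between -0.003 and 0.003 m); the arm keeps its last pose, push and grip.
It fails at once if one of the loose things beside the scale is shifted by more than 20 mm (distance of any of rear_light, cassette_tool, grip_cover, oil_bottle, tyre_lever from where it was at the start of the episode above 0.02 m).
It also fails if it takes over 54 s, if anything falls off the work surface, if the arm or the gripper's body presses on something with over 40 N, if the wrist force passes 120 N, or if a joint passes its speed limit or range.

## Working session

There is one attempt and no reset: what is moved stays moved. The work goes in short steps, Python scripts to look and compute and a tool call to move; the robot and the scene stay as the last step left them, time stands still between calls to the robot, and variables do not carry over. Pictures are saved under pics/ and viewed, about 8 in all and at most 12, crops included, and the job is handed in when it is done.

Besides the shell and the picture viewer there is one more tool, called after "Call:" as name([rows], argument=value, ...), one row to a line, values as JSON. move_arm: Moves the arm, as the interface text tells. Its arguments: {"type":"object","properties":{"steps":{"type":"array","items":{"type":"object","properties":{"linear":{"type":"array","items":{"type":"number"}},"delta_rot":{"type":"array","items":{"type":"number"}},"grip":{"type":"number"}}}}},"required":["steps"]}

```bash
mkdir -p pics
cat > h.py <<'E'
import numpy as np, cv2
from scipy.spatial.transform import Rotation as R
from workcell import robot
def cam(name):
    im,d=robot.read_camera(name); return im,d,robot.get_calibration(name)
def Rm(c):
    o=np.array(c["orientation"],float)
    return R.from_euler('xyz',o,degrees=True).as_matrix() if o.shape==(3,) else o
def px2w(c,u,v,depth=None,z=None):
    K=np.array([[c['fx'],0,c['cx']],[0,c['fy'],c['cy']],[0,0,1.]])
    p=cv2.undistortPoints(np.array([[[u,v]]],float),K,np.array(c['dist'],float))[0,0]
    r=Rm(c)@np.array([p[0],-p[1],-1]); o=np.array(c['position'],float)
    t=depth if depth is not None else (z-o[2])/r[2]
    return o+t*r
def w2px(c,P):
    q=Rm(c).T@(np.array(P,float)-np.array(c['position'])); q=q*[1,-1,-1]
    K=np.array([[c['fx'],0,c['cx']],[0,c['fy'],c['cy']],[0,0,1.]])
    return cv2.projectPoints(q.reshape(1,1,3),np.zeros(3),np.zeros(3),K,np.array(c['dist'],float))[0].ravel()
E
python3 - <<'E'
from h import *
for n in ("scene","top"):
    im,d,c=cam(n); cv2.imwrite(f"pics/{n}0.png",im); np.save(f"{n}0.npy",d); print(n,c)
print(robot.state())
E
```

```text
scene {'fx': 389.19315760312384, 'fy': 389.19315760312384, 'cx': 258.45857167677735, 'cy': 192.87539981269103, 'dist': array([-0.06987594,  0.        ,  0.        ,  0.        ,  0.        ]), 'position': array([ 990.37028079, -625.13637041,  600.22833467]), 'orientation': array([56.9297927 , -0.29725528, 31.96323466])}
top {'fx': 452.75513841058626, 'fy': 452.75513841058626, 'cx': 260.1689143021974, 'cy': 187.19668811031042, 'dist': array([-0.11288129,  0.        ,  0.        ,  0.        ,  0.        ]), 'position': array([ 359.64401379,   46.70398597, 1146.86243595]), 'orientation': array([ 10.73406513,  -1.15445737, -88.34267204])}
{'time': 0.1, 'joint_pos': array([-7.02376430e+01,  1.51643890e+01,  9.19775207e+01,  1.67330116e-04,
        7.29759067e+01, -2.11274241e+00]), 'joint_vel': array([ 0.00754493, -0.03745551, -0.08795721,  0.03170581, -0.00902852,
       -0.07320229]), 'joint_efforts': array([-8.27098265e-04, -5.16706860e+01, -3.68589914e+01,  3.21449261e-05,
        6.29416929e-03,  6.39587242e-06]), 'tcp_pos': array([ 251.2895388 , -625.77971183,  247.05324222]), 'ee_rot': array([-1.79882270e+02, -4.50319852e-03,  2.18750456e+01]), 'contact_force': array([ 0.12150143,  0.35861802, -0.58201753]), 'moment': array([-0.05799306,  0.02520605,  0.00816443]), 'gripper_width': 85.04319074965106}
```

View pics/top0.png

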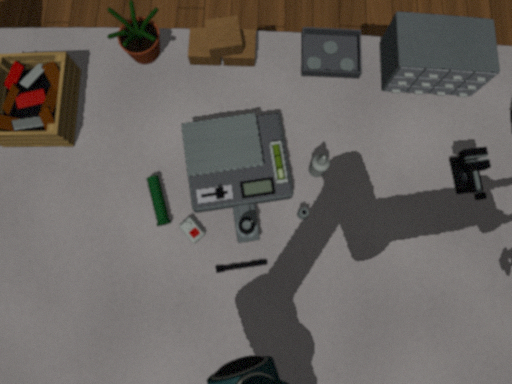

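View pics/scene0.png

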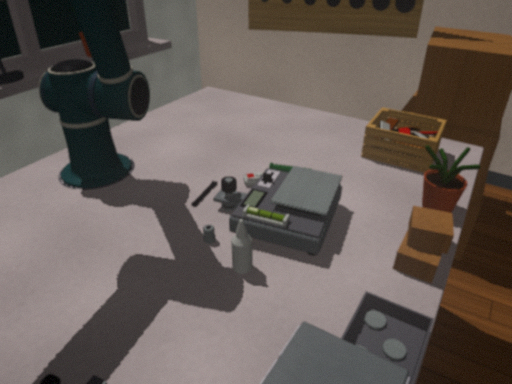

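The top picture shows the scale at about (237,160), the knob near (247,225), the lock slot near (213,193), the vial at (278,160) and the lever at (241,266). I'll enlarge this area.

Run:
```python
from h import *
im=cv2.imread("pics/top0.png")
cv2.imwrite("pics/c1.png",cv2.resize(im[130:280,140:340],None,fx=4,fy=4,interpolation=cv2.INTER_CUBIC))
c=robot.get_calibration("top"); d=np.load("top0.npy")
for u,v in [(247,225),(247,219),(213,193),(278,160),(225,145),(241,266),(193,230),(304,211),(158,200),(321,160),(200,200),(260,188)]:
    print((u,v),d[v,u],px2w(c,u,v,depth=d[v,u]).round(1))
```

```text
(247, 225) 1062.25 [469.9  59.5  86.3]
(247, 219) 1065.5757 [484.2  59.9  85.6]
(213, 193) 1091.3107 [546.4 144.3  70. ]
(278, 160) 1089.3298 [628.6  -9.8  89.9]
(225, 145) 1090.9125 [660.9 119.1  92.5]
(241, 266) 1123.0858 [375.3  71.9   6.2]
(193, 230) 1115.8679 [459.3 193.3  27.7]
(304, 211) 1119.4998 [514.  -79.8  38.4]
(158, 200) 1117.4261 [529.8 283.1  38.2]
(321, 160) 1067.406 [ 626.3 -110.3  113.2]
(200, 200) 1084.3646 [527.8 174.4  73.1]
(260, 188) 1095.9142 [562.4  31.3  70. ]
```

View pics/c1.png

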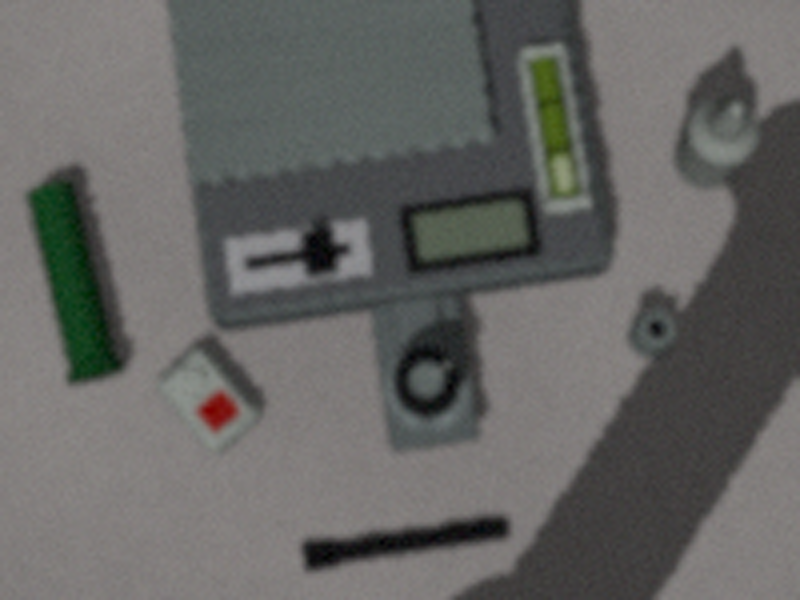

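The crop shows the knob at crop (428,380), the tab at (322,247), the slot from (245,262) to (350,248), and the vial from (543,50) to (567,205) with the bubble at its front end (562,173).

Run:
```python
from h import *
c=robot.get_calibration("top"); d=np.load("top0.npy")
f=lambda x,y,z:px2w(c,140+x/4-.375,130+y/4-.375,z=z)
P=dict(knob=f(428,380,80),tab=f(322,247,86),slotL=f(245,262,67),slotR=f(350,248,67),vf=f(567,208,86),vb=f(541,48,86),e0=f(235,315,67),e1=f(595,265,67),bub=f(562,173,88))
for k,v in P.items(): print(k,v.round(1))
a=lambda p,q:np.degrees(np.arctan2(*(q-p)[1::-1]))
print("yaw vial",a(P['vf'],P['vb']),"front",a(P['e1'],P['e0'])-90,"slot",a(P['slotR'],P['slotL'])-90)
W=np.array([[px2w(c,u,v,depth=d[v,u]) for u in range(205,262)] for v in range(180,240)]).reshape(-1,3)
k=W[(W[:,2]>72)&(W[:,0]<510)]; print("knob depth pts",len(k),np.median(k,0),k.min(0),k.max(0))
t=W[(W[:,2]>74)&(W[:,0]>510)&(W[:,0]<570)]; print("tab pts",len(t),np.median(t,0),t.min(0),t.max(0))
# model: plausible top-case z and shelf
print(px2w(c,180,260,depth=d[260,180]))
```

```text
knob [471.5  60.4  80. ]
tab [548.1 126.1  86. ]
slotL [540.7 173.7  67. ]
slotR [551.4 110.5  67. ]
vf [576.6 -19.2  86. ]
vb [675.5  -1.4  86. ]
e0 [508.2 178.   67. ]
e1 [545.8 -38.1  67. ]
bub [597.5 -15.7  88. ]
yaw vial 10.203940072867976 front 9.857167292472226 slot 9.59876111148624
knob depth pts 238 [468.46279599  59.5056009   84.33735544] [359.64401379  40.57108496  75.97233192] [ 489.61544232   80.90133163 1146.86243595]
tab pts 232 [548.47157797 119.42978579  75.57665385] [523.07485314  28.6946429   74.00185236] [569.84909798 163.4029272   94.39677063]
[385.28857582 226.19461799  -3.59849345]
```

Call:
move_arm([
  {"linear": [0.02, -0.045, 0], "delta_rot": [0, 0, 6], "grip": 1},
  {"linear": [0.024, -0.043, 0], "delta_rot": [0, 0, 6], "grip": 1},
  {"linear": [0.026, -0.042, 0], "delta_rot": [0, 0, 0], "grip": 1},
  {"linear": [0.026, -0.042, 0], "delta_rot": [0, 0, 0], "grip": 1},
  {"linear": [0.026, -0.042, 0], "delta_rot": [0, 0, 0], "grip": 1},
])

```text
time: 0.6
tcp_pos: [318.6, -390.1, 240.9]
ee_rot: [-179.5, 0.2, 8.8]
contact_force: [0.6, 0.7, 0.4]
gripper_width: 12.2
```

Call:
move_arm([
  {"linear": [0.028, -0.041, 0], "delta_rot": [0, 0, -1], "grip": 1},
  {"linear": [0.028, -0.041, 0], "grip": 1, "delta_rot": [0, 0, 0]},
  {"linear": [0.028, -0.041, 0], "delta_rot": [0, 0, 0], "grip": 1},
  {"linear": [0.028, -0.041, 0], "delta_rot": [0, 0, 0], "grip": 1},
  {"linear": [0.028, -0.041, 0], "delta_rot": [0, 0, 0], "grip": 1},
])

```text
time: 1.1
tcp_pos: [419.6, -161.5, 240.7]
ee_rot: [-179.4, 0.2, 9.7]
contact_force: [0.3, 0.5, 0.3]
gripper_width: 0.1
```

Call:
move_arm([
  {"linear": [0.028, -0.041, 0], "delta_rot": [0, 0, 0], "grip": 1},
  {"linear": [0.028, -0.041, 0], "grip": 1, "delta_rot": [0, 0, 0]},
  {"linear": [0.028, -0.041, 0], "delta_rot": [0, 0, 0], "grip": 1},
  {"linear": [0.028, -0.041, 0], "delta_rot": [0, 0, 0], "grip": 1},
])

```text
time: 1.5
tcp_pos: [500.4, 21.6, 241.3]
ee_rot: [-179.4, 0.2, 9.7]
contact_force: [1.0, 0.2, 0.4]
gripper_width: -0.0
```

Call:
move_arm([
  {"linear": [0.03, -0.029, 0.025], "delta_rot": [0, 0, 0], "grip": 1},
  {"linear": [0.025, -0.025, 0.03], "delta_rot": [0, 0, 0], "grip": 1},
  {"linear": [0.009, -0.007, 0.04], "delta_rot": [0, 0, 0], "grip": 1},
  {"linear": [0, 0, 0.02], "delta_rot": [0, 0, 0], "grip": 1},
  {"linear": [0, 0, 0], "delta_rot": [0, 0, 0], "grip": 1},
])

```text
time: 2.0
tcp_pos: [557.0, 104.6, 124.1]
ee_rot: [-179.4, -0.1, 10.3]
contact_force: [-0.6, -0.3, 0.6]
gripper_width: -0.2
```

Run:
```python
from h import *
im,d,c=cam("scene"); st=robot.state(); print(st['tcp_pos'],st['ee_rot'])
t=st['tcp_pos']-[0,0,17]; print("tip px",w2px(c,t),"tab px",w2px(c,[548,126,80]),"knob",w2px(c,[471,60,65]))
cv2.imwrite("pics/s1.png",cv2.resize(im[110:260,190:360],None,fx=4,fy=4,interpolation=cv2.INTER_CUBIC))
```

```text
[557.46650749 104.5068184  125.28205313] [-1.79386842e+02 -1.66777487e-01  1.02406202e+01]
tip px [264.98781013 172.80972627] tab px [265.99124037 177.73144876] knob [227.35220388 185.54357297]
```

View pics/s1.png

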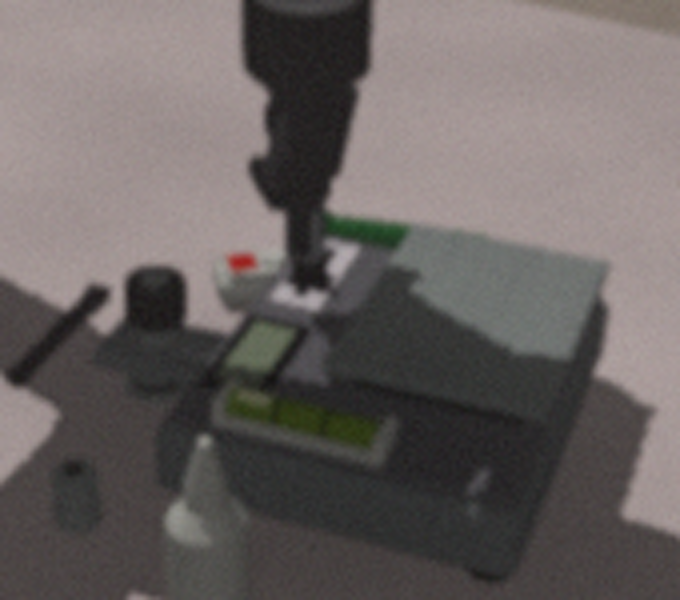

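The fingertips are at crop (300,262), just beside the tab at (312,272). I need about 10 mm more room on the -y side before going down.

Call:
move_arm([
  {"linear": [-0.006, 0.01, 0], "delta_rot": [0, 0, 0], "grip": 1},
  {"linear": [0, 0, 0], "delta_rot": [0, 0, 0], "grip": 1},
  {"linear": [0, 0, 0.02], "delta_rot": [0, 0, 0], "grip": 1},
  {"linear": [0, 0, 0.01], "delta_rot": [0, 0, 0], "grip": 1},
  {"linear": [0, 0, 0], "delta_rot": [0, 0, 0], "grip": 1},
])

```text
time: 2.55
tcp_pos: [557.2, 90.7, 102.2]
ee_rot: [-179.5, -0.8, 10.0]
contact_force: [-0.6, 0.4, 0.6]
gripper_width: -0.3
```

Call:
move_arm([
  {"linear": [-0.003, 0, 0.008], "delta_rot": [0, 0.5, 0], "grip": 1},
  {"linear": [0, 0, 0.005], "delta_rot": [0, 0, 0], "grip": 1},
  {"linear": [0, 0, 0], "delta_rot": [0, 0, 0], "grip": 1},
])

```text
time: 2.85
tcp_pos: [555.7, 89.8, 90.8]
ee_rot: [-179.5, -1.6, 10.0]
contact_force: [-0.3, 0.2, -0.2]
gripper_width: -0.1
```

Call:
move_arm([
  {"linear": [0, -0.008, 0], "delta_rot": [0, -1, 0], "grip": 1},
  {"linear": [0, -0.008, 0], "delta_rot": [0, 0, 0], "grip": 1},
  {"linear": [0, -0.008, 0], "delta_rot": [0, 0, 0], "grip": 1},
  {"linear": [0, -0.008, 0], "delta_rot": [0, 0, 0], "grip": 1},
])

```text
time: 3.25
tcp_pos: [550.2, 122.9, 91.6]
ee_rot: [-179.5, -0.5, 9.9]
contact_force: [0.5, -2.1, -1.9]
gripper_width: 0.1
```

Call:
move_arm([
  {"linear": [0, -0.007, 0], "delta_rot": [0, 0, 0], "grip": 1},
  {"linear": [0, -0.007, 0], "delta_rot": [0, 0, 0], "grip": 1},
  {"linear": [0, -0.004, 0], "delta_rot": [0, 0, 0], "grip": 1},
])

```text
time: 3.55
tcp_pos: [546.5, 143.0, 91.6]
ee_rot: [-179.6, -0.5, 10.0]
contact_force: [-0.1, -0.4, -0.6]
gripper_width: 0.3
```

Call:
move_arm([
  {"linear": [0, -0.004, 0], "delta_rot": [0, 0, 0], "grip": 1},
  {"linear": [0, -0.003, 0], "delta_rot": [0, 0, 0], "grip": 1},
])

```text
time: 3.75
tcp_pos: [546.4, 144.1, 91.8]
ee_rot: [179.7, -0.5, 10.4]
contact_force: [2.5, -14.9, 0.4]
gripper_width: 0.1
```

Call:
move_arm([
  {"linear": [0, -0.004, 0], "delta_rot": [0, 0, 0], "grip": 1},
  {"linear": [0, 0.006, 0], "delta_rot": [0, 0, 0], "grip": 1},
  {"linear": [0, 0.004, -0.04], "delta_rot": [0, 0, 0], "grip": 0.35},
  {"linear": [0, 0, -0.04], "delta_rot": [0, 0, 0], "grip": 0.35},
])

```text
time: 4.15
tcp_pos: [542.6, 133.8, 166.8]
ee_rot: [179.2, 0.3, 10.4]
contact_force: [1.9, 0.0, 1.4]
gripper_width: 28.3
```

Call:
move_arm([
  {"linear": [-0.04, 0.028, 0], "delta_rot": [0.8, 0.3, 0], "grip": 0.35},
  {"linear": [-0.032, 0.024, 0.02], "delta_rot": [0, 0, 0], "grip": 0.35},
  {"linear": [-0.01, 0.007, 0.01], "delta_rot": [0, 0, 0], "grip": 0.35},
  {"linear": [0, 0, 0], "delta_rot": [0, 0, 0], "grip": 0.35},
])

```text
time: 4.55
tcp_pos: [479.3, 62.7, 146.1]
ee_rot: [-179.8, -1.3, 10.5]
contact_force: [-0.4, -0.7, 0.4]
gripper_width: 55.4
```

Run:
```python
from h import *
st=robot.state(); print(st['tcp_pos'],st['ee_rot'],st['gripper_width'],st['joint_pos'])
a,d,c=cam("scene"); b,d2,c2=cam("top")
A=cv2.resize(a[110:235,190:310],(480,500),interpolation=cv2.INTER_CUBIC)
B=cv2.resize(b[150:250,185:249],(320,500),interpolation=cv2.INTER_CUBIC)
cv2.imwrite("pics/s2.png",np.hstack([A,B]))
for n,p in dict(tip=st['tcp_pos']-[0,0,17],knobtop=[471,60,82]).items(): print(n,w2px(c,p),w2px(c2,p))
```

```text
[479.31915042  62.71008303 146.1116614 ] [-179.77763622   -1.2541936    10.46692493] 55.400043826303374 [  4.25677946  -1.40203341 121.70725424   0.41849645  58.47267331
  83.57239057]
tip [229.71571297 164.2609992 ] [245.53923586 218.84819528]
knobtop [227.09985619 179.93487534] [246.80015513 224.73579848]
```

View pics/s2.png

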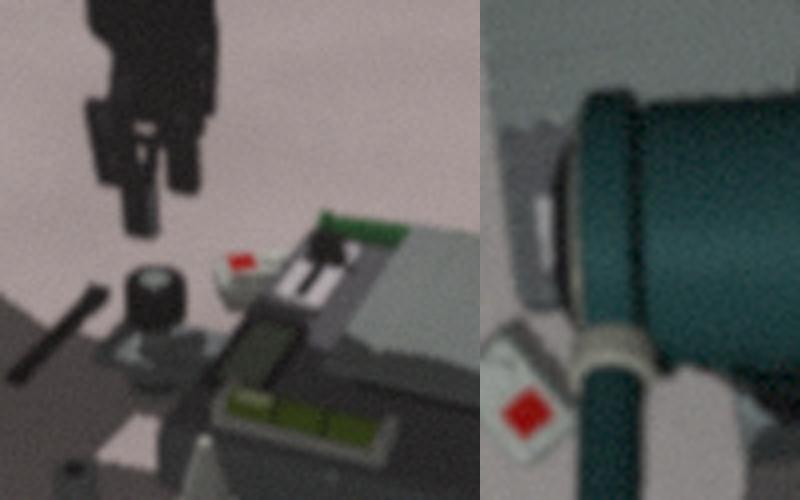

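The tab is now at the far (+y) end of its slot, at crop (327,245). The knob is at crop (157,300), under the open fingers and about 7 mm towards the robot.

Call:
move_arm([
  {"linear": [-0.008, 0, 0.015], "delta_rot": [0, -1.3, 0], "grip": 0.35},
  {"linear": [0, 0, 0], "delta_rot": [0, 0, 0], "grip": 0.35},
  {"linear": [0, 0, 0], "delta_rot": [0, 0, 0], "grip": 0.35},
])

```text
time: 4.95
tcp_pos: [476.4, 64.5, 131.8]
ee_rot: [-179.7, -0.1, 10.6]
contact_force: [-0.6, 0.1, 1.2]
gripper_width: 55.5
```

Call:
move_arm([
  {"linear": [-0.005, 0.003, 0.015], "delta_rot": [0, 0, 0], "grip": 0.35},
  {"linear": [0, 0, 0.015], "delta_rot": [0, 0, 0], "grip": 0.35},
  {"linear": [0, 0, 0.01], "delta_rot": [0, 0, 0], "grip": 0.35},
  {"linear": [0, 0, 0], "delta_rot": [0, 0, 0], "grip": 0.35},
])

```text
time: 5.35
tcp_pos: [474.6, 62.6, 91.0]
ee_rot: [-179.7, -0.2, 10.8]
contact_force: [-0.1, -0.3, -0.5]
gripper_width: 55.2
```

Call:
move_arm([
  {"linear": [-0.002, 0.001, 0.012], "delta_rot": [0, 0, 0], "grip": 0.35},
  {"linear": [0, 0, 0.01], "delta_rot": [0, 0, 0], "grip": 0.35},
  {"linear": [0, 0, 0.003], "delta_rot": [0, 0, 0], "grip": 0.35},
  {"linear": [0, 0, 0], "delta_rot": [0, 0, 0], "grip": 0.35},
])

```text
time: 5.75
tcp_pos: [473.9, 61.7, 64.7]
ee_rot: [-179.7, -0.3, 10.8]
contact_force: [0.6, -1.2, 0.1]
gripper_width: 55.8
```

Call:
move_arm([
  {"linear": [0, 0, 0], "delta_rot": [0, 0, 0], "grip": 1},
  {"linear": [0, 0, 0], "delta_rot": [0, 0, 0], "grip": 1},
  {"linear": [0, 0, 0], "delta_rot": [0, 0, 0], "grip": 1},
  {"linear": [0, 0, 0], "delta_rot": [0, 0, 0], "grip": 1},
])

```text
time: 6.15
tcp_pos: [473.7, 63.2, 65.5]
ee_rot: [-179.6, -0.3, 10.8]
contact_force: [1.4, -0.1, -4.5]
gripper_width: 37.3
```

Call:
move_arm([
  {"linear": [0, 0, 0.002], "delta_rot": [0, 0, 0], "grip": 1},
  {"linear": [0, 0, 0.002], "delta_rot": [0, 0, 0], "grip": 1},
])

```text
time: 6.35
tcp_pos: [473.2, 63.1, 62.9]
ee_rot: [-179.6, -0.2, 10.8]
contact_force: [-5.9, 0.4, 9.8]
gripper_width: 37.7
```

Call:
move_arm([
  {"linear": [0, 0, 0.002], "delta_rot": [0, 0, 0], "grip": 1},
  {"linear": [0, 0, 0.002], "delta_rot": [0, 0, 0], "grip": 1},
])

```text
time: 6.55
tcp_pos: [473.3, 63.1, 62.7]
ee_rot: [-179.6, -0.1, 10.8]
contact_force: [-9.7, 0.2, 20.0]
gripper_width: 37.6
```

Run:
```python
from h import *
st=robot.state(); print(st['tcp_pos'],st['contact_force'],st['moment'],st['gripper_width'])
a,d,c=cam("scene")
cv2.imwrite("pics/s3.png",cv2.resize(a[140:235,200:310],(770,665),interpolation=cv2.INTER_CUBIC)[:600])
print(w2px(c,st['tcp_pos']),w2px(c,[472.5,61,80]))
```

```text
[473.27512551  63.09563598  62.69037947] [-9.73338925  0.23435142 20.03640432] [-0.41291064  1.14658991 -0.08061249] 37.58919449758554
[228.79414364 186.01289994] [227.83080402 180.5919645 ]
```

View pics/s3.png

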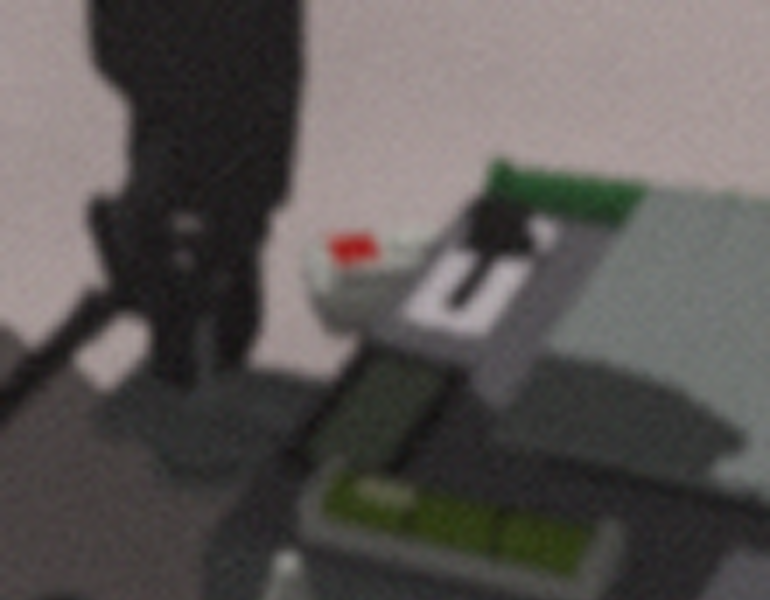

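The pads are round the knob at crop (205,330) and the push is on the stop, since z stays put while the force rises. The bubble at crop (388,492) is still in front of the front line at (410,515). I'll turn counter-clockwise while pushing.

Call:
move_arm([
  {"linear": [0, 0, 0.0005], "delta_rot": [0, 0, -5], "grip": 1},
  {"linear": [0, 0, 0.0005], "delta_rot": [0, 0, -8], "grip": 1},
])

```text
time: 6.8
tcp_pos: [473.2, 63.9, 64.0]
ee_rot: [-179.5, -0.2, 24.1]
contact_force: [-3.5, 4.2, 5.3]
gripper_width: 37.8
```

```bash
cat > vial.py <<'E'
from h import *
def prof(tag=None):
    a,d,c=cam("scene"); e=np.array([.985,.172,0]); n=np.array([-.172,.985,0])
    m=np.array([626.,-10.3,87]); s=np.arange(-50,50.1,.5)
    out=[]
    for t in s:
        vals=[a[tuple(np.clip(np.round(w2px(c,m+e*t+n*w)).astype(int)[::-1],0,[383,511]))] for w in (-3,-1.5,0,1.5,3)]
        out.append(np.mean(vals,0))
    return s,np.array(out),a
E
python3 - <<'E'
from vial import *
st=robot.state(); print(st['tcp_pos'],st['ee_rot'],st['contact_force'],st['moment'],st['gripper_width'])
s,o,a=prof()
for i in range(0,len(s),2): print(s[i],o[i].round().astype(int),end=' | ')
E
```

```text
[473.20579205  63.91347615  63.98296143] [-179.54164269   -0.22159162   24.10855152] [-3.48858915  4.23790966  5.29127   ] [ 0.33358465  0.40275514 -0.02625852] 37.758466389358944
-50.0 [39 39 41] | -49.0 [41 41 43] | -48.0 [48 49 51] | -47.0 [49 51 53] | -46.0 [55 59 61] | -45.0 [59 64 65] | -44.0 [61 65 66] | -43.0 [55 63 62] | -42.0 [54 62 60] | -41.0 [49 61 58] | -40.0 [44 59 55] | -39.0 [41 57 53] | -38.0 [37 52 49] | -37.0 [35 51 48] | -36.0 [30 49 45] | -35.0 [25 44 39] | -34.0 [24 42 37] | -33.0 [26 43 39] | -32.0 [27 46 41] | -31.0 [29 47 43] | -30.0 [33 48 46] | -29.0 [39 56 53] | -28.0 [43 59 57] | -27.0 [44 60 58] | -26.0 [49 65 64] | -25.0 [53 68 69] | -24.0 [53 66 68] | -23.0 [52 66 65] | -22.0 [54 70 68] | -21.0 [53 67 66] | -20.0 [48 62 62] | -19.0 [51 67 65] | -18.0 [55 70 71] | -17.0 [54 68 68] | -16.0 [54 67 66] | -15.0 [55 71 69] | -14.0 [54 68 69] | -13.0 [53 65 67] | -12.0 [52 65 66] | -11.0 [50 64 63] | -10.0 [48 62 61] | -9.0 [44 58 57] | -8.0 [41 56 53] | -7.0 [38 53 51] | -6.0 [34 48 46] | -5.0 [30 47 43] | -4.0 [28 47 41] | -3.0 [29 46 41] | -2.0 [28 46 41]
[... 228 characters left out ...]
2.0 [27 45 41] | 13.0 [30 48 43] | 14.0 [32 45 41] | 15.0 [30 40 39] | 16.0 [29 38 37] | 17.0 [29 38 35] | 18.0 [29 38 34] | 19.0 [28 41 36] | 20.0 [29 44 39] | 21.0 [28 45 40] | 22.0 [26 45 40] | 23.0 [27 45 40] | 24.0 [29 47 41] | 25.0 [28 48 42] | 26.0 [26 47 41] | 27.0 [26 46 40] | 28.0 [27 45 39] | 29.0 [26 46 40] | 30.0 [27 47 41] | 31.0 [26 43 41] | 32.0 [27 46 42] | 33.0 [30 48 41] | 34.0 [30 48 41] | 35.0 [29 47 41] | 36.0 [24 44 39] | 37.0 [23 44 38] | 38.0 [25 46 40] | 39.0 [28 45 42] | 40.0 [29 45 43] | 41.0 [28 47 42] | 42.0 [26 47 41] | 43.0 [27 45 40] | 44.0 [31 46 41] | 45.0 [33 47 44] | 46.0 [35 50 49] | 47.0 [40 53 51] | 48.0 [47 57 55] | 49.0 [55 62 61] | 50.0 [59 65 65] |
```

Call:
move_arm([
  {"linear": [0, 0, 0.0015], "delta_rot": [0, 0, -8], "grip": 1},
  {"linear": [0, 0, 0.0015], "delta_rot": [0, 0, -8], "grip": 1},
  {"linear": [0, 0, 0.0015], "delta_rot": [0, 0, -8], "grip": 1},
  {"linear": [0, 0, 0.0015], "delta_rot": [0, 0, -8], "grip": 1},
])

```text
time: 7.25
tcp_pos: [471.5, 65.5, 62.2]
ee_rot: [-179.4, -0.5, 57.6]
contact_force: [-9.3, 0.4, 15.7]
gripper_width: 37.7
```

Call:
move_arm([
  {"linear": [0, 0, 0.0015], "delta_rot": [0, 0, -8], "grip": 1},
  {"linear": [0, 0, 0.002], "delta_rot": [0, 0, 0], "grip": 1},
  {"linear": [0, 0, 0.001], "delta_rot": [0, 0, 0], "grip": 1},
])

```text
time: 7.55
tcp_pos: [471.1, 65.8, 62.6]
ee_rot: [-179.4, -0.5, 66.1]
contact_force: [-5.5, -0.9, 8.7]
gripper_width: 37.9
```

Call:
move_arm([
  {"linear": [0, 0, 0.002], "delta_rot": [0, 0, 0], "grip": 1},
  {"linear": [0, 0, 0.0015], "delta_rot": [0, 0, 0], "grip": 1},
])

```text
time: 7.75
tcp_pos: [471.0, 65.8, 62.2]
ee_rot: [-179.4, -0.5, 66.1]
contact_force: [-8.6, 0.2, 12.8]
gripper_width: 37.7
```

```bash
cat >> vial.py <<'E'
def report(k=20,settle=0):
    for _ in range(settle): robot.read_camera("top")
    S=[prof() for _ in range(k)]; s=S[0][0]; o=np.mean([x[1] for x in S],0); a=np.mean([x[2] for x in S],0)
    st=robot.state(); print(st['time'],st['tcp_pos'].round(1),st['ee_rot'].round(1),st['contact_force'].round(1))
    print(' '.join(f"{x:.0f}:{y[0]:.0f}/{y[1]:.0f}" for x,y in zip(s[::2],o[::2]) if abs(x)<46))
    return s,o,a
E
python3 - <<'E'
from vial import *
s,o,a=report(8,14)
cv2.imwrite("pics/v1.png",cv2.resize(a[195:235,235:300].astype(np.uint8),(780,480),interpolation=cv2.INTER_CUBIC))
c=robot.get_calibration("scene")
for z in (82,90): print(z,px2w(c,258.6,213.6,z=z),px2w(c,271.4,217.1,z=z))
E
```

```text
8.85 [471.   65.8  62.2] [-179.4   -0.5   66.1] [-8.  -0.2 13.6]
-45:60/64 -44:61/65 -43:58/65 -42:57/65 -41:54/62 -40:45/57 -39:41/55 -38:36/50 -37:34/48 -36:29/45 -35:25/42 -34:25/42 -33:25/41 -32:25/42 -31:25/42 -30:25/40 -29:24/43 -28:24/42 -27:24/41 -26:22/40 -25:22/40 -24:22/39 -23:21/37 -22:22/38 -21:23/38 -20:26/40 -19:27/42 -18:31/46 -17:34/47 -16:36/48 -15:42/56 -14:45/58 -13:48/60 -12:51/63 -11:51/63 -10:51/62 -9:52/63 -8:54/65 -7:53/65 -6:53/63 -5:54/65 -4:55/67 -3:54/64 -2:55/67 -1:53/65 0:51/62 1:52/64 2:50/64 3:47/60 4:45/58 5:42/56 6:37/52 7:35/49 8:33/46 9:29/45 10:30/44 11:30/44 12:28/45 13:28/43 14:29/41 15:28/39 16:26/37 17:27/36 18:28/38 19:28/41 20:28/41 21:28/43 22:28/45 23:29/46 24:30/44 25:29/44 26:28/44 27:28/44 28:29/44 29:29/44 30:30/44 31:30/46 32:28/45 33:28/45 34:29/45 35:29/45 36:27/45 37:29/46 38:29/46 39:28/45 40:28/44 41:29/45 42:30/46 43:30/45 44:31/45 45:32/47
82 [616.96678282 -21.03007116  82.        ] [648.06021908 -16.97912234  82.        ]
90 [622.7310913 -30.3557874  90.       ] [653.34453163 -26.36737393  90.        ]
```

View pics/v1.png

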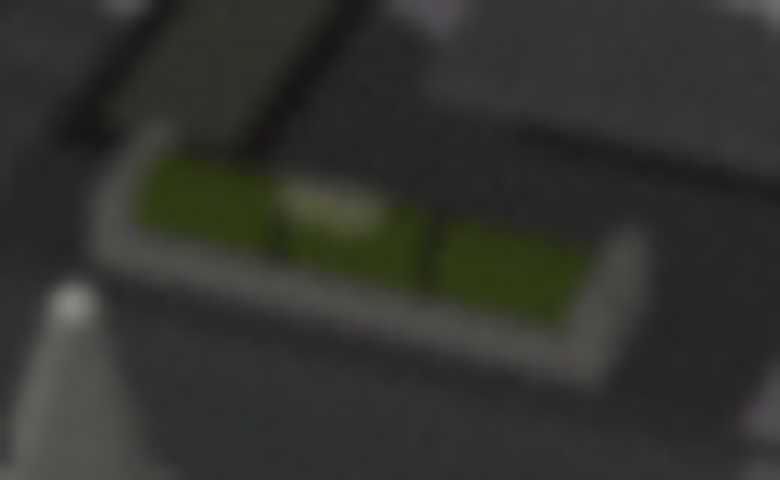

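The bubble at (333,205) is now between the lines at about (278,190) and (432,230), still 2–5 mm towards the front. I'll turn about 17° more and press.

Call:
move_arm([
  {"linear": [0, 0, 0.0015], "delta_rot": [0, 0, -8.5], "grip": 1},
  {"linear": [0, 0, 0.0015], "delta_rot": [0, 0, -8.5], "grip": 1},
  {"linear": [0, 0, 0.002], "delta_rot": [0, 0, 0], "grip": 1},
  {"linear": [0, 0, 0.0015], "delta_rot": [0, 0, 0], "grip": 1},
])

```text
time: 9.25
tcp_pos: [469.9, 66.1, 62.0]
ee_rot: [-179.4, -0.7, 83.7]
contact_force: [-7.9, -0.2, 10.8]
gripper_width: 37.7
```

Run:
```python
from vial import *
s,o,a=report(10,16)
np.save("a2.npy",a)
cv2.imwrite("pics/v2.png",cv2.convertScaleAbs(cv2.resize(a[195:235,235:300].astype(np.uint8),(780,480),interpolation=cv2.INTER_CUBIC),alpha=2.2))
c=robot.get_calibration("scene")
e=np.array([.985,.172,0]); n=np.array([-.172,.985,0]); m=np.array([626.,-10.3,87])
g=a.astype(np.float32)
for w in range(-14,10,3):
    q=np.array([w2px(c,m+e*t+n*w) for t in s],np.float32)
    v=cv2.remap(g,q[:,:1],q[:,1:],cv2.INTER_LINEAR)[:,0]
    print(w,' '.join(f"{x:.0f}:{y[0]:.0f}/{y[1]:.0f}" for x,y in zip(s[::3],v[::3]) if abs(x)<36))
```

```text
10.55 [469.9  66.1  62. ] [-179.4   -0.7   83.7] [-8.9 -1.  13.1]
-45:60/64 -44:61/65 -43:58/65 -42:57/64 -41:54/62 -40:46/57 -39:41/55 -38:35/50 -37:34/48 -36:29/45 -35:26/42 -34:26/41 -33:25/39 -32:24/40 -31:25/40 -30:25/39 -29:24/42 -28:24/40 -27:23/39 -26:22/40 -25:22/39 -24:22/38 -23:21/36 -22:22/37 -21:23/37 -20:26/39 -19:26/41 -18:27/44 -17:29/42 -16:29/42 -15:30/42 -14:33/43 -13:36/45 -12:41/51 -11:46/55 -10:47/56 -9:51/62 -8:54/66 -7:53/65 -6:52/64 -5:54/66 -4:54/67 -3:53/64 -2:54/66 -1:53/64 0:52/62 1:53/64 2:55/67 3:53/64 4:52/63 5:53/64 6:51/63 7:46/59 8:41/54 9:37/52 10:35/49 11:31/46 12:30/46 13:30/44 14:30/41 15:28/39 16:27/37 17:27/37 18:27/38 19:28/41 20:29/42 21:29/44 22:29/45 23:29/45 24:30/44 25:29/46 26:28/45 27:28/44 28:29/43 29:29/45 30:30/45 31:29/45 32:29/46 33:29/45 34:29/44 35:28/45 36:29/46 37:29/46 38:28/45 39:28/45 40:29/45 41:29/45 42:29/46 43:30/46 44:32/45 45:34/47
-14 -35:23/58 -34:21/58 -32:19/57 -30:20/57 -29:21/57 -28:21/57 -26:21/57 -24:21/57 -23:20/57 -22:19/57 -20:19/57 -18:20/57 -17:21/57 -16:21/57 -14:20/54 -12:19/49 -11:22/48 -10:26/50 -8:28
[... 2685 characters left out ...]
-6:43/47 -5:44/48 -4:43/48 -2:43/48 -0:44/47 1:44/47 2:44/47 4:43/47 6:42/46 7:39/44 8:37/41 10:36/40 12:37/40 13:37/39 14:36/37 16:34/37 18:34/37 19:35/39 20:36/39 22:37/39 24:36/40 25:35/40 26:34/39 28:35/40 30:35/40 31:35/40 32:36/39 34:36/40 36:36/41
7 -35:38/44 -34:38/44 -32:38/44 -30:36/41 -29:32/37 -28:28/32 -26:25/28 -24:23/25 -23:24/25 -22:28/28 -20:32/31 -18:34/35 -17:37/36 -16:38/37 -14:39/38 -12:39/38 -11:39/38 -10:39/39 -8:40/40 -6:40/40 -5:40/41 -4:40/41 -2:40/40 -0:40/40 1:41/40 2:40/40 4:40/40 6:39/40 7:38/39 8:37/38 10:38/39 12:38/39 13:39/38 14:38/37 16:38/37 18:38/38 19:38/38 20:38/38 22:39/39 24:39/39 25:38/39 26:39/39 28:39/38 30:39/37 31:38/38 32:38/39 34:38/39 36:38/39
```

View pics/v2.png

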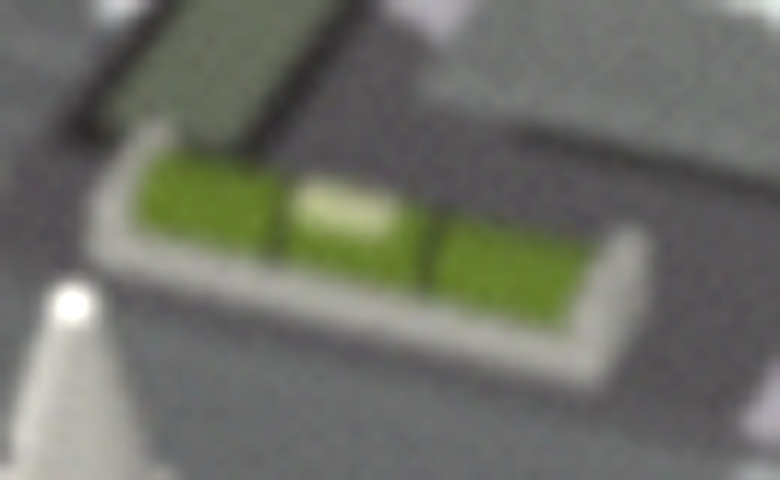

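The bubble spans x 296–395 with the lines at about 283 and 435 at its height. It is about 2.8 mm short of the middle, so I'll turn a further 16°.

Call:
move_arm([
  {"linear": [0, 0, 0.0015], "delta_rot": [0, 0, -8], "grip": 1},
  {"linear": [0, 0, 0.0015], "delta_rot": [0, 0, -8], "grip": 1},
  {"linear": [0, 0, 0.002], "delta_rot": [0, 0, 0], "grip": 1},
  {"linear": [0, 0, 0.0015], "delta_rot": [0, 0, 0], "grip": 1},
])

```text
time: 10.95
tcp_pos: [468.8, 66.1, 61.9]
ee_rot: [-179.4, -1.0, 100.3]
contact_force: [-8.7, -0.6, 11.8]
gripper_width: 37.8
```

```bash
cat > p.py <<'E'
from vial import *
s,o,a=prof()
for _ in range(22): robot.read_camera("top")
g=np.mean([robot.read_camera("scene")[0].astype(np.float32) for _ in range(12)],0).astype(np.float32)
st=robot.state(); print(st['time'],st['tcp_pos'].round(1),st['ee_rot'].round(1),st['contact_force'].round(1),st['gripper_width'])
c=robot.get_calibration("scene")
e=np.array([.985,.172,0]); n=np.array([-.172,.985,0]); m=np.array([626.,-10.3,87])
for w in (-11,-9,-7,-5):
    q=np.array([w2px(c,m+e*t+n*w) for t in s],np.float32)
    v=cv2.remap(g,q[:,:1],q[:,1:],cv2.INTER_CUBIC)[:,0]
    b=v[:,0]; h=(np.percentile(b[abs(s)<30],20)+b[abs(s)<30].max())/2
    ix=np.where((b>h)&(abs(s)<30))[0]; r=v[:,2]
    f=(s>-24)&(s<-8); k=(s>10)&(s<26)
    print(w,"bubble",s[ix[0]],s[ix[-1]],"mid",(s[ix[0]]+s[ix[-1]])/2,"lines",s[f][r[f].argmin()],s[k][r[k].argmin()])
    if w==-7: print(' '.join(f"{x:.0f}:{y[0]:.0f}/{y[2]:.0f}" for x,y in zip(s[::2],v[::2]) if abs(x)<26))
cv2.imwrite("pics/v3.png",cv2.convertScaleAbs(cv2.resize(g[195:235,235:300],(780,480),interpolation=cv2.INTER_CUBIC),alpha=2.2))
E
python3 p.py
```

```text
12.7 [468.8  66.1  61.8] [-179.4   -1.   100.3] [-7.9  0.  12.9] 37.43280905571579
-11 bubble -6.5 12.5 mid 3.0 lines -11.5 18.5
-9 bubble -7.0 12.0 mid 2.5 lines -12.5 18.0
-7 bubble -8.0 12.0 mid 2.0 lines -12.5 17.5
-25:21/44 -24:20/44 -23:20/44 -22:21/45 -21:22/45 -20:22/45 -19:21/45 -18:20/44 -17:20/43 -16:20/42 -15:20/41 -14:20/39 -13:21/38 -12:21/38 -11:24/41 -10:29/48 -9:34/54 -8:43/63 -7:50/71 -6:57/76 -5:61/81 -4:62/82 -3:63/84 -2:64/84 -1:65/84 0:65/85 1:65/85 2:64/85 3:64/84 4:64/84 5:64/84 6:64/83 7:63/83 8:63/82 9:61/80 10:57/77 11:51/72 12:45/66 13:40/60 14:32/52 15:26/44 16:22/38 17:20/35 18:20/35 19:20/37 20:21/40 21:21/43 22:22/44 23:22/45 24:22/46 25:22/46
-5 bubble -8.0 12.0 mid 2.0 lines -12.5 17.5
```

View pics/v3.png

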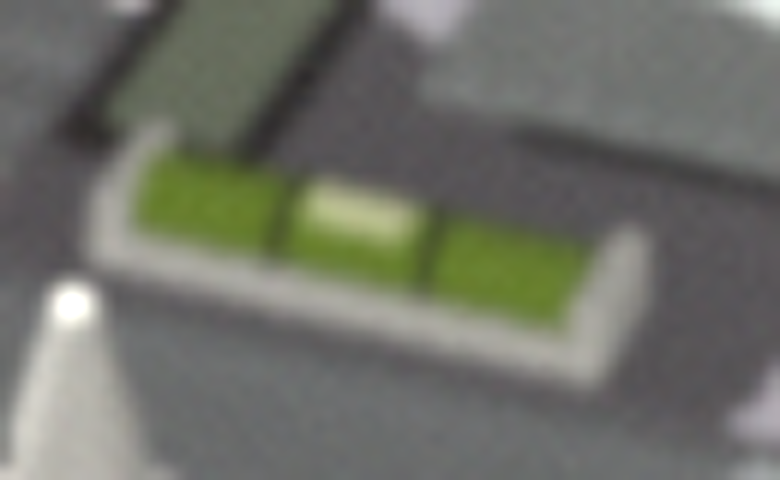

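```bash
python3 -c "
from workcell import robot
print(robot.close_job()); s=robot.state(); print(s['time'],s['contact_force'],s['gripper_width'],s['tcp_pos'])"
```

```text
the job is handed in; nothing more can be done
None
the job is handed in; nothing more can be done
```

The job is handed in at about 12.7 s of the 54 s allowed, with the fingers gripping the knob, pressing it down, and the bubble centred. `close_job` reported no verdict.

- **Pan lock:** I slid the tab with closed fingers until it met its stop at about 15 N. By my measurements it travelled about 39 mm, and the picture shows it at the far end of its slot. The knob had not been turned by then.
- **Knob and cushion:** The knob is gripped at about 37.5 mm opening and pressed with about 13 N. Earlier the force rose from 10 to 20 N with almost no further sinking, so the cushion is on its stop. I turned the knob about 90° counter-clockwise in one grip.
- **Bubble:** In the last settled pictures the bubble's middle is 0 to 0.5 mm to the front of the midpoint between the lines, or on it or 0.5 mm past it nearer the vial's far side. The limit is 3 mm.
- **Disagreements:**
  - The pads closed to about 37.5 mm on a knob given as 40 mm across.
  - A side force of about 8 N towards the robot stayed on the tool.
  - The grip point drifted about 5 mm sideways while turning.
  - I first got two different readings of the line positions, about 2 mm apart; sampling along the top of the bubble settled it.
- **Other things on the shelf:** I did not measure the loose things again at the end. None was touched on purpose, and no unexpected contact force showed.

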